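# Find the stain dish lid whose catch has not taken and hold it open

## Task

One of the three lids of the slide-staining station has not caught and is leaking fumes, but they all look alike: tap the top of each lid gently with the fingertips, going along the row from the robot's left to its right, to feel which one gives. Then lift that lid more than 45 degrees open and finish while still holding it there, steadily, so that its seal and catch can be inspected. Don't force the two lids that have caught, and leave the other things on the bench where they are.

Things in the scene. Friction and masses are not known exactly. Their poses are not given: they have to be found in the camera images.
- station: Slide-staining station: fixed steel tray 190 mm deep (x), 500 mm long (y), rim 25 mm high. Origin under its centre at table height; x points away from the robot (up to 0.3 rad askew), y to the robot's left along the row. Three identical white dishes stand on it, centres at y = +120, 0, -120 mm, each with a hinged lid; which lid is at which place varies. Exactly one lid's catch has not taken.
- lid_p: One of three identical steel lids: a level plate 139 x 96 x 3 mm, top face 105 mm above the table, hinged along the dish's far edge. Origin on the hinge axis at mid width, 103.5 mm up; closed, its axes are the station's and the plate reaches from x = +1 to -138 mm. Opening, the near edge rises and its z axis leans away from the robot by the opening angle, to a stop at 1.4 rad. Caught lids do not open.
- handle_p (a point): Middle of lid_p's black bow handle: a round 10 mm bar along the lid's y axis, 62 mm clear between its legs, centre line 38 mm above the plate's top (143 mm above the table when closed); in the lid's frame x = -109, z = +39.5 mm. Fingers can close on it along the lid's x axis. The lid weighs 180 to 280 g, turns freely on its hinge when not caught and falls shut if let go.
- flat_p (a point): Middle of lid_p's free flat top between handle and hinge, a good place to tap; in the lid's frame x = -50, z = +1.5 mm. A caught lid is stiff (8 N/mm, under 1.5 mm at 12 N). The lid not caught looks the same but rests on a soft seal: pressed anywhere from above it sinks level by up to 5 mm, against 1.5 N at first, 4 N at the bottom, where it stops hard, and springs back.
- lid_q: One of three identical steel lids: a level plate 139 x 96 x 3 mm, top face 105 mm above the table, hinged along the dish's far edge. Origin on the hinge axis at mid width, 103.5 mm up; closed, its axes are the station's and the plate reaches from x = +1 to -138 mm. Opening, the near edge rises and its z axis leans away from the robot by the opening angle, to a stop at 1.4 rad. Caught lids do not open.
- handle_q (a point): Middle of lid_q's black bow handle: a round 10 mm bar along the lid's y axis, 62 mm clear between its legs, centre line 38 mm above the plate's top (143 mm above the table when closed); in the lid's frame x = -109, z = +39.5 mm. Fingers can close on it along the lid's x axis. The lid weighs 180 to 280 g, turns freely on its hinge when not caught and falls shut if let go.
- flat_q (a point): Middle of lid_q's free flat top between handle and hinge, a good place to tap; in the lid's frame x = -50, z = +1.5 mm. A caught lid is stiff (8 N/mm, under 1.5 mm at 12 N). The lid not caught looks the same but rests on a soft seal: pressed anywhere from above it sinks level by up to 5 mm, against 1.5 N at first, 4 N at the bottom, where it stops hard, and springs back.
- lid_r: One of three identical steel lids: a level plate 139 x 96 x 3 mm, top face 105 mm above the table, hinged along the dish's far edge. Origin on the hinge axis at mid width, 103.5 mm up; closed, its axes are the station's and the plate reaches from x = +1 to -138 mm. Opening, the near edge rises and its z axis leans away from the robot by the opening angle, to a stop at 1.4 rad. Caught lids do not open.
- handle_r (a point): Middle of lid_r's black bow handle: a round 10 mm bar along the lid's y axis, 62 mm clear between its legs, centre line 38 mm above the plate's top (143 mm above the table when closed); in the lid's frame x = -109, z = +39.5 mm. Fingers can close on it along the lid's x axis. The lid weighs 180 to 280 g, turns freely on its hinge when not caught and falls shut if let go.
- flat_r (a point): Middle of lid_r's free flat top between handle and hinge, a good place to tap; in the lid's frame x = -50, z = +1.5 mm. A caught lid is stiff (8 N/mm, under 1.5 mm at 12 N). The lid not caught looks the same but rests on a soft seal: pressed anywhere from above it sinks level by up to 5 mm, against 1.5 N at first, 4 N at the bottom, where it stops hard, and springs back.
- dropper_bottle: Bystander, leave alone: small white squeeze dropper bottle, 30 mm diameter, 72 mm high, standing on the left end of the station's tray. Origin at the centre of its underside.
- slide_mailer: Bystander, leave alone: flat white slide mailer box, 85 x 35 x 19 mm, lying on the right end of the tray. Origin at the centre of its underside.
- tweezers: Bystander, leave alone: steel tweezers, 120 mm long, 8 mm high, lying on the table in front of the station. Origin at the centre of its underside.
- timer: Bystander, leave alone: white bench timer, 62 x 66 x 17 mm, lying on the table in front of the station's left end. Origin at the centre of its underside.
- mouse: Bystander, leave alone: black computer mouse, 105 x 60 mm, 33 mm high, on a round pad to the right. Origin at the centre of its underside.
- specimen_jar: Bystander, leave alone: specimen jar with white cap, 52 mm diameter, 62 mm high, on the table beyond the station. Origin at the centre of its underside.
- slide_tray: Bystander, leave alone: aluminium slide tray with partitions, 90 x 130 x 16 mm, on the table beyond the station. Origin at the centre of its underside.
- beaker: Bystander, leave alone: empty glass beaker, 68 mm diameter, 90 mm high, on the table to the left of the station. Origin at the centre of its underside.

How it is judged:
On the way, in this order (a step that is already met when the one before it is completed fails the run):
1. the left lid is tapped (((y of lid_p in the frame of station between 0.06 and 0.2 m and contact force between the fingers and lid_p above 1 N) or (y of lid_q in the frame of station between 0.06 and 0.2 m and contact force between the fingers and lid_q above 1 N) or (y of lid_r in the frame of station between 0.06 and 0.2 m and contact force between the fingers and lid_r above 1 N))), for 0.02 s.
2. then the middle lid is tapped (((y of lid_p in the frame of station between -0.06 and 0.06 m and contact force between the fingers and lid_p above 1 N) or (y of lid_q in the frame of station between -0.06 and 0.06 m and contact force between the fingers and lid_q above 1 N) or (y of lid_r in the frame of station between -0.06 and 0.06 m and contact force between the fingers and lid_r above 1 N))), for 0.02 s.
3. then the right lid is tapped (((y of lid_p in the frame of station between -0.2 and -0.06 m and contact force between the fingers and lid_p above 1 N) or (y of lid_q in the frame of station between -0.2 and -0.06 m and contact force between the fingers and lid_q above 1 N) or (y of lid_r in the frame of station between -0.2 and -0.06 m and contact force between the fingers and lid_r above 1 N))), for 0.02 s.
4. the lid that gave is lifted more than 43 degrees open in the fingers (angle between lid_q's own z axis and vertical above 0.75 rad and contact force between the fingers and lid_q above 0.5 N), for 0.2 s.
At the end, for the whole second after the job is handed in: The lid whose catch has not taken stands more than 0.75 rad (43 degrees) open and is steady (turning slower than 0.2 rad/s) with the fingers touching it with more than 0.5 N, its hinge alone would let it fall; the other two lids are closed. It must stay so through the last second (all of step 4 and angle between each of lid_p, lid_r's own z axis and vertical below 0.05 rad and angular speed of lid_q below 0.2 rad/s); the arm keeps its last pose, push and grip.
It fails at once if a caught lid is pushed or pulled with more than 45 N (contact force between the fingers and lid_p above 45 N or contact force between the fingers and lid_r above 45 N).
It fails at once if a bystander is moved by more than 25 mm or tipped over (distance of any of dropper_bottle, slide_mailer, tweezers, timer, mouse, specimen_jar, slide_tray, beaker from where it was at the start of the episode above 0.025 m or angle between any of dropper_bottle, slide_mailer, tweezers, timer, mouse, specimen_jar, slide_tray, beaker's own z axis and vertical above 0.5 rad).
It also fails if it takes over 51 s, if anything falls off the work surface, if the arm or the gripper's body presses on something with over 40 N, if the wrist force passes 120 N, or if a joint passes its speed limit or range.

## Robot

A 7-joint arm with a two-finger parallel gripper is mounted at the origin on the work surface. World frame = base frame: x ahead of the robot, y to its left, z up, the work surface at z = 0. Lengths are in m, angles in rad, forces in N, time in s.
With the tool pointing down it reaches from about 0.4 to 0.85 m from the base axis. Payload 4.5 kg.
Tool frame: the origin (TCP) lies at the very end of the fingers, on their centre line; the grasp point (between the pads) lies 19 mm behind it; z points along the fingers, x is the direction in which the jaws open and shut, and the axes are right-handed (so a half turn about z gives the same grasp; the last joint's range is limited). The gripper opens to 88 mm and grips with 3 to 60 N. Pads are 18 mm wide; open, the fingers measure 123 mm over their backs; the gripper's body (75 mm by 187 mm) begins 45 mm behind the grasp point.
Start: joints at [-1.092, 0.689, -0.195, 1.565, 0.157, 0.902, -0.215], TCP at [0.269, 0.564, 0.239] pointing down, gripper open.
Joint ranges: [-3.01, 3.01], [-0.46, 2.08], [-1.47, 1.51], [0.13, 2.56], [-1, 4.14], [0.04, 2.09], [-2.66, 2.66]. Speed limits (rad/s): [2.57, 2.57, 3.14, 3.14, 3.14, 3.14, 3.14].

## Interface

Orientations are given as a unit quaternion [x, y, z, w].
In Python, from plant import * gives the robot as it stands.
- The arm moves only by the tool apply_moves, never from a script. Its argument "series" is a list of rows, each an object of numbers: "x", "y", "z": the shift along the tool's x, y, z in units of 80 cm (1.0 is 80 cm); "wx", "wy", "wz": the turn, a rotation vector about the tool's x, y, z in units of pi rad (1.0 is pi rad); "fingers": the opening, from -1 (shut) to 1 (fully open), so that 0 is half open. In form: [{"x": .., "y": .., "z": .., "wx": .., "wy": .., "wz": .., "fingers": ..}, ...]. A call has 1 to 8 rows; each row shifts and turns the pose as measured when the row begins, along the tool's axes as they then stand; what a row does not reach is not made up. A row lasts 1/8 s, in which the tool goes at most 62.5 mm and 10.7 degrees, less where a joint would pass 70% of its speed; a pose out of reach is approached as far as the arm can. A call with a number of a shift or a turn outside -1 to 1 is refused whole. A call with a gripper value outside its range is refused whole. The fingers move at their own pace and stop on an object; "force" is the grip in N (left out, the last holds). Time passes only in rows, so rows that do not move let the fingers close. It gives the time, the measured TCP pose, the force and the opening at its end, in the units of the state.
- get_state(): the state, without advancing time (a new reading comes with each control period).
- snapshot(name): name is "scene" or "top"; returns (picture, depth): 384x512x3 uint8, red, green, blue; 384x512 float32, m along the optical axis (not along the pixel's ray), 0 where there is no reading.
- camera_model(name): a dict with "camera_matrix" (3x3 intrinsics, pixels), "world_from_camera" (4x4, takes a point from camera to world coordinates). Camera axes: x right, y up, looking along -z (the intrinsics and any distortion apply to the point x, -y, -z); pixel columns grow to the right and rows downward; lengths in m; the calibration is good to about 2 mm. A picture is of the moment at which its call begins. camera_model takes no time and is no camera call.
- finish_job(): hands the job in, once; it reports no verdict.
The state is a dict: "clock": time; "q": joint angles; "qd": joint speeds; "joint_torque": joint torques, N m; "tool_pos": TCP position; "eef_rot": TCP orientation; "contact_force": force on the tool from outside, world axes, zero at the start; "moment": the same for the moment, N m; "opening": opening from 0.0 (shut) to 1.0 (fully open).
Only numpy, scipy, OpenCV 4.12 (cv2) and the standard library are available. Lean on these libraries where they do the work, as an engineer would, in place of code of your own. Each camera call takes 0.05 s, during which the arm holds its last target. There are 200 camera calls.

## Working session

There is one attempt and no reset: what is moved stays moved. The work goes in short steps, Python scripts to look and compute and a tool call to move; the robot and the scene stay as the last step left them, time stands still between calls to the robot, and variables do not carry over. Pictures are saved under pics/ and viewed, about 8 in all and at most 12, crops included, and the job is handed in when it is done.

Besides the shell and the picture viewer there is one more tool, called in YAML: its name, and indented under it one key for each argument. apply_moves: Moves the arm, as the interface text tells. Its arguments: {"type":"object","properties":{"series":{"type":"array","items":{"type":"object","properties":{"x":{"type":"number"},"y":{"type":"number"},"z":{"type":"number"},"wx":{"type":"number"},"wy":{"type":"number"},"wz":{"type":"number"},"fingers":{"type":"number"}}}},"force":{"type":"number"}},"required":["series"]}

```bash
mkdir -p pics; ls
python3 - <<'E'
from plant import *
import cv2,numpy as np
s=get_state(); print({k:np.round(v,3) for k,v in s.items()})
ims=[]
for n in("scene","top"):
    p,d=snapshot(n); np.savez(f"pics/{n}0.npz",p=p,d=d); ims.append(p); c=camera_model(n); print(n,np.round(c["camera_matrix"],1).tolist(),np.round(c["world_from_camera"],3).tolist(),[k for k in c])
    cv2.imwrite(f"pics/{n}0.png",cv2.resize(p[:,:,::-1],None,fx=1.5,fy=1.5))
E
```

```text
pics
{'clock': np.float64(0.0), 'q': array([-1.092,  0.69 , -0.195,  1.566,  0.157,  0.903, -0.215]), 'qd': array([-0.   , -0.001, -0.001, -0.   ,  0.   ,  0.001,  0.   ]), 'joint_torque': array([ 0.0000e+00, -5.2756e+01, -1.2670e+00, -1.5343e+01, -5.3000e-02,
        7.0000e-03,  0.0000e+00]), 'tool_pos': array([0.269, 0.564, 0.238]), 'eef_rot': array([ 0.846,  0.534, -0.001,  0.001]), 'contact_force': array([-0.596,  0.557, -0.255]), 'moment': array([-0.008,  0.027, -0.025]), 'opening': np.float64(1.0)}
scene [[466.4, 0.0, 247.7], [0.0, 466.4, 201.6], [0.0, 0.0, 1.0]] [[-0.613, -0.562, 0.556, 1.295], [0.79, -0.451, 0.415, 0.553], [0.018, 0.693, 0.72, 1.036], [0.0, 0.0, 0.0, 1.0]] ['camera_matrix', 'world_from_camera']
top [[358.6, 0.0, 260.1], [0.0, 358.6, 189.8], [0.0, 0.0, 1.0]] [[-0.006, 0.99, -0.141, 0.418], [-1.0, -0.006, 0.002, -0.018], [0.001, 0.141, 0.99, 1.129], [0.0, 0.0, 0.0, 1.0]] ['camera_matrix', 'world_from_camera']
```

View pics/top0.png

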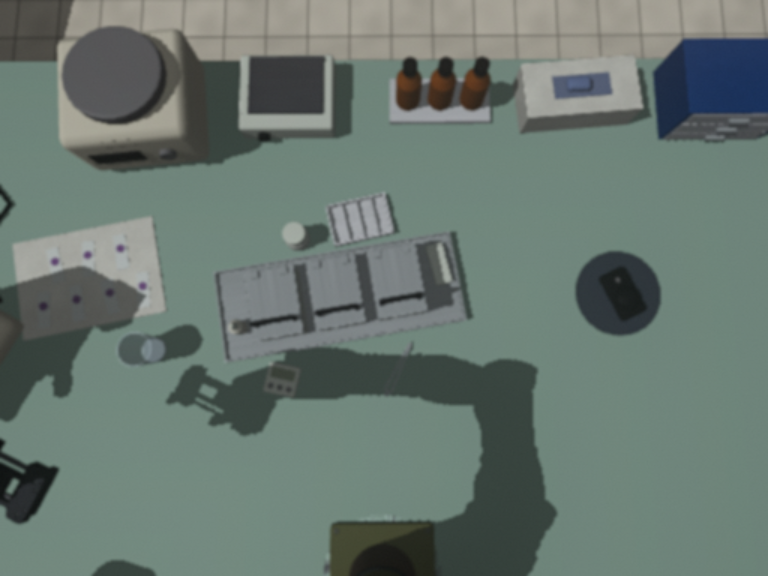

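View pics/scene0.png

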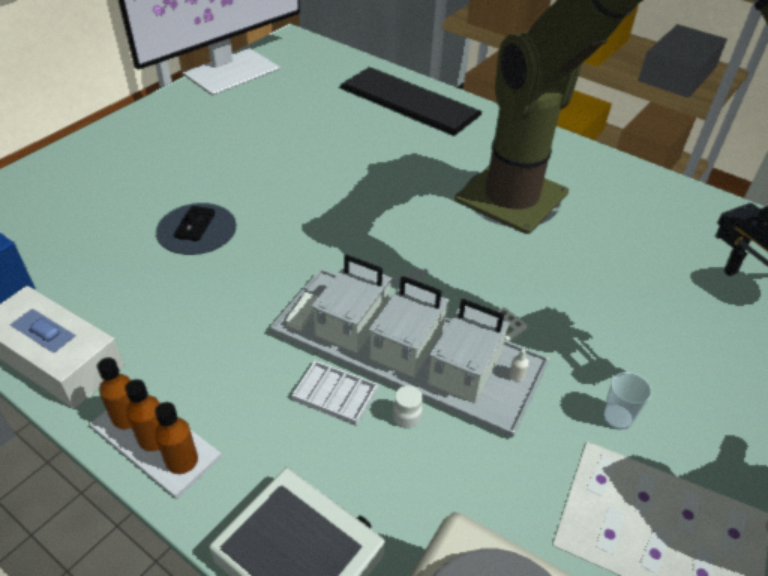

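The top view shows the three black handle bars at about (274,321), (338,311) and (402,298), in 1.5x pixels. The row is askew, with its right end farther from the robot. I'll measure the bars next.

```bash
cat > h.py <<'E'
import numpy as np,cv2
from scipy.spatial.transform import Rotation as R
from plant import *
def ray(n,u,v,z):
    c=camera_model(n);K=c["camera_matrix"];T=np.array(c["world_from_camera"])
    d=T[:3,:3]@np.array([(u-K[0][2])/K[0][0],-(v-K[1][2])/K[1][1],-1.]);o=T[:3,3]
    return o+d*(z-o[2])/d[2]
E
python3 - <<'E'
from h import *
f=np.load("pics/top0.npz");p=f["p"];d=f["d"]
m=(p.max(2)<45).astype(np.uint8);m[:150]=0;m[235:]=0;m[:,:140]=0;m[:,310:]=0
n,l,s,c=cv2.connectedComponentsWithStats(m)
P=[]
for i in range(1,n):
    if s[i,4]<25: continue
    v,u=np.nonzero(l==i)
    (cx,cy),(w,h),a=cv2.minAreaRect(np.c_[u,v].astype(np.float32))
    L=[ray("top",x,y,.145) for x,y in((u.min()-.5,v[u==u.min()].mean()),(u.max()+.5,v[u==u.max()].mean()))]
    q=ray("top",cx,cy,.145);P.append(q)
    print(s[i],np.round(c[i],1),(round(w,1),round(h,1)),np.round(q,4),"len",np.linalg.norm(L[0]-L[1]).round(4))
# steel tray outline
K=camera_model("top")
P=np.array(P);print(np.diff(P[:,:2],axis=0),np.linalg.norm(np.diff(P[:,:2],axis=0),axis=1))
# depth check at handles and lid flats
T=np.array(K["world_from_camera"]);M=K["camera_matrix"]
for (u,v) in [(183,214),(225,207),(268,198),(180,198),(222,190),(265,182)]:
    z=d[v,u];pt=T@np.array([(u-M[0][2])/M[0][0]*z,-(v-M[1][2])/M[1][1]*z,-z,1]);print((u,v),pt[:3].round(4))
E
```

```text
[254 196  27   7  42] [266.6 198.5] (2.0, 26.7) [ 0.5333 -0.0387  0.145 ] len 0.0759
[211 204  28   6  41] [223.5 206.1] (2.1, 27.3) [0.5127 0.0782 0.145 ] len 0.0776
[167 211  31   6  44] [181.4 213.4] (1.8, 30.4) [0.4934 0.1948 0.145 ] len 0.0858
[[-0.02054715  0.11685817]
 [-0.01930054  0.1166056 ]] [0.11865082 0.11819212]
(183, 214) [0.4916 0.1912 0.1487]
(225, 207) [0.5106 0.077  0.1433]
(268, 198) [ 0.4179 -0.0182  1.1289]
(180, 198) [0.5408 0.21   0.1061]
(222, 190) [0.5632 0.0896 0.1068]
(265, 182) [ 0.5863 -0.0344  0.1037]
```

Bar spacing is 118 mm against a nominal 120 mm. Bar height is about 0.145 and the plate about 0.105, so both agree with the description. Yaw is about 0.17. Next I move above the left flat with the fingers shut.

apply_moves:
  series:
    - {"x": -0.0315, "y": 0.064, "z": 0.006, "fingers": -1}
    - {"x": -0.0315, "y": 0.064, "z": 0.006, "fingers": -1}
    - {"x": -0.0315, "y": 0.064, "z": 0.006, "fingers": -1}
    - {"x": -0.0315, "y": 0.064, "z": 0.006, "fingers": -1}
    - {"x": -0.0315, "y": 0.064, "z": 0.006, "fingers": -1}
    - {"x": -0.0315, "y": 0.064, "z": 0.006, "fingers": -1}
    - {"x": -0.0315, "y": 0.064, "z": 0.006, "fingers": -1}
    - {"x": -0.0315, "y": 0.064, "z": 0.006, "fingers": -1}

```text
schema error: expected keys x, y, z, wx, wy, wz, fingers
```

apply_moves:
  series:
    - {"wz": 0.051, "fingers": -1}
    - {"wz": 0.051, "fingers": -1}
    - {"wz": 0.051, "fingers": -1}
    - {"wz": 0.051, "fingers": -1}
    - {"wz": 0.051, "fingers": -1}
    - {"wz": 0.05, "fingers": -1}
    - {"fingers": -1}

```text
schema error: expected keys x, y, z, wx, wy, wz, fingers
```

```bash
cat >> h.py <<'E'
yaw=.169;ex=np.array([np.cos(yaw),np.sin(yaw),0]);ey=np.array([-ex[1],ex[0],0]);ez=np.array([0,0,1.])
H=np.array([.5131,.078,.143])
def to(p,tilt=0,q=True):
    s=get_state();r=R.from_quat(s["eef_rot"]);d=r.inv().apply(np.array(p)-s["tool_pos"])
    G=R.from_matrix(np.c_[ex,-ey,-ez]);G=R.from_rotvec(ey*tilt)*G
    w=(r.inv()*G).as_rotvec()
    print("t",s["clock"].round(2),"tcp",s["tool_pos"].round(4),"F",s["contact_force"].round(2),"open",s["opening"].round(3),"q",s["q"].round(2))
    print("units shift",(d/.8).round(4),"turn",(w/np.pi).round(4))
E
python3 -c "
from h import *
to(H+.12*ey+.059*ex+[0,0,.12-.143])"
```

```text
Traceback (most recent call last):
  File "h.py", line 14, in to
    print("t",s["clock"].round(2),"tcp",s["tool_pos"].round(4),"F",s["contact_force"].round(2),"open",s["opening"].round(3),"q",s["q"].round(2))
              ^^^^^^^^^^^^^^^^
AttributeError: 'float' object has no attribute 'round'
```

All keys are needed in every row.

apply_moves:
  series:
    - {"x": -0.0315, "y": 0.064, "z": 0.006, "wx": 0, "wy": 0, "wz": 0, "fingers": -1}
    - {"x": -0.0315, "y": 0.064, "z": 0.006, "wx": 0, "wy": 0, "wz": 0, "fingers": -1}
    - {"x": -0.0315, "y": 0.064, "z": 0.006, "wx": 0, "wy": 0, "wz": 0, "fingers": -1}
    - {"x": -0.0315, "y": 0.064, "z": 0.006, "wx": 0, "wy": 0, "wz": 0, "fingers": -1}
    - {"x": -0.0315, "y": 0.064, "z": 0.006, "wx": 0, "wy": 0, "wz": 0, "fingers": -1}
    - {"x": -0.0315, "y": 0.064, "z": 0.006, "wx": 0, "wy": 0, "wz": 0, "fingers": -1}
    - {"x": -0.0315, "y": 0.064, "z": 0.006, "wx": 0, "wy": 0, "wz": 0, "fingers": -1}
    - {"x": -0.0315, "y": 0.064, "z": 0.006, "wx": 0, "wy": 0, "wz": 0, "fingers": -1}

```text
clock: 1.1
tool_pos: [0.5563, 0.2015, 0.1947]
eef_rot: [0.842, 0.539, -0.002, -0.002]
contact_force: [0.4, 0.5, 0.3]
opening: 0.115
```

apply_moves:
  series:
    - {"x": 0, "y": 0, "z": 0, "wx": 0, "wy": 0, "wz": 0.051, "fingers": -1}
    - {"x": 0, "y": 0, "z": 0, "wx": 0, "wy": 0, "wz": 0.051, "fingers": -1}
    - {"x": 0, "y": 0, "z": 0, "wx": 0, "wy": 0, "wz": 0.051, "fingers": -1}
    - {"x": 0, "y": 0, "z": 0, "wx": 0, "wy": 0, "wz": 0.051, "fingers": -1}
    - {"x": 0, "y": 0, "z": 0, "wx": 0, "wy": 0, "wz": 0.051, "fingers": -1}
    - {"x": 0, "y": 0, "z": 0, "wx": 0, "wy": 0, "wz": 0.05, "fingers": -1}
    - {"x": 0, "y": 0, "z": 0, "wx": 0, "wy": 0, "wz": 0, "fingers": -1}

```text
clock: 1.98
tool_pos: [0.5585, 0.1913, 0.1909]
eef_rot: [0.998, 0.068, -0.006, 0.003]
contact_force: [-0.5, 0.6, -0.5]
opening: 0.005
```

```bash
sed -i 's/s=get_state();r/s={k:np.array(v) for k,v in get_state().items()};r/' h.py
python3 -c "
from h import *
to(H+.12*ey+.059*ex+[0,0,.12-.143])"
```

```text
t 1.98 tcp [0.5585 0.1913 0.1909] F [-0.47  0.61 -0.48] open 0.005 q [-0.43  0.71  0.04  1.72 -0.04  0.73 -0.23]
units shift [-0.0056 -0.0201  0.0886] turn [ 0.0013  0.0037 -0.0103]
```

apply_moves:
  series:
    - {"x": -0.0056, "y": -0.02, "z": 0.02, "wx": 0.001, "wy": 0.004, "wz": -0.01, "fingers": -1}
    - {"x": 0, "y": 0, "z": 0.035, "wx": 0, "wy": 0, "wz": 0, "fingers": -1}
    - {"x": 0, "y": 0, "z": 0.032, "wx": 0, "wy": 0, "wz": 0, "fingers": -1}
    - {"x": 0, "y": 0, "z": 0, "wx": 0, "wy": 0, "wz": 0, "fingers": -1}

```text
clock: 2.48
tool_pos: [0.5515, 0.2072, 0.1194]
eef_rot: [0.996, 0.091, 0.001, -0.0]
contact_force: [-0.1, -0.0, -0.3]
opening: 0.004
```

```bash
python3 -c "
from h import *
to(H+.12*ey+.059*ex+[0,0,.108-.143])
p,d=snapshot('top');cv2.imwrite('pics/a.png',cv2.resize(p[130:290,120:340,::-1],None,fx=3,fy=3,interpolation=2))"
```

```text
t 2.48 tcp [0.5515 0.2072 0.1194] F [-0.12 -0.03 -0.26] open 0.004 q [-0.45  0.8   0.02  1.78 -0.03  0.55 -0.23]
units shift [-0.0008  0.0011  0.0143] turn [-0.     -0.0004  0.0041]
```

View pics/a.png

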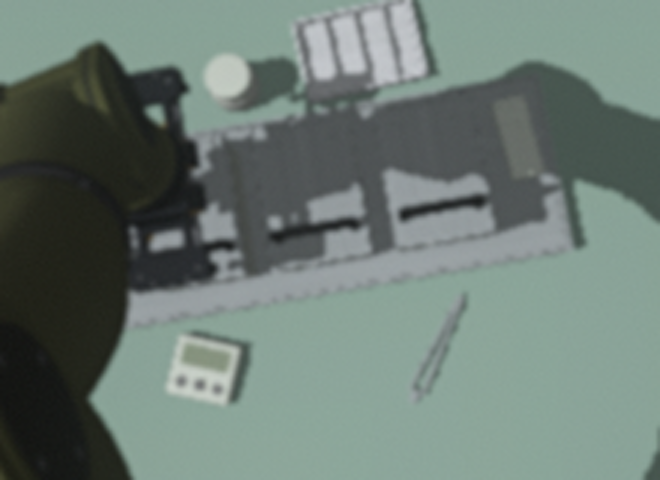

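The gripper sits over the left lid, clear of the handle bars at crop pixels (316,230) and (443,208) and of the bottle. Next is the tap descent.

apply_moves:
  series:
    - {"x": 0, "y": 0, "z": 0.012, "wx": 0, "wy": 0, "wz": 0.004, "fingers": -1}
    - {"x": 0, "y": 0, "z": 0.003, "wx": 0, "wy": 0, "wz": 0, "fingers": -1}

```text
clock: 2.78
tool_pos: [0.5539, 0.2076, 0.1097]
eef_rot: [0.996, 0.084, 0.003, -0.001]
contact_force: [-0.9, -0.6, 0.9]
opening: 0.007
```

apply_moves:
  series:
    - {"x": 0, "y": 0, "z": 0.0025, "wx": 0, "wy": 0, "wz": 0, "fingers": -1}

```text
clock: 2.9
tool_pos: [0.5543, 0.2077, 0.1081]
eef_rot: [0.996, 0.084, 0.004, -0.001]
contact_force: [-0.5, 0.6, 0.3]
opening: 0.004
```

apply_moves:
  series:
    - {"x": 0, "y": 0, "z": 0.0025, "wx": 0, "wy": 0, "wz": 0, "fingers": -1}

```text
clock: 3.02
tool_pos: [0.5545, 0.2078, 0.1063]
eef_rot: [0.996, 0.084, 0.004, -0.001]
contact_force: [-0.1, 0.6, -0.4]
opening: 0.007
```

apply_moves:
  series:
    - {"x": 0, "y": 0, "z": 0.0025, "wx": 0, "wy": 0, "wz": 0, "fingers": -1}

```text
clock: 3.15
tool_pos: [0.5546, 0.2078, 0.1044]
eef_rot: [0.996, 0.085, 0.004, -0.001]
contact_force: [-0.8, -0.1, 1.5]
opening: 0.01
```

apply_moves:
  series:
    - {"x": 0, "y": 0, "z": 0.0025, "wx": 0, "wy": 0, "wz": 0, "fingers": -1}

```text
clock: 3.28
tool_pos: [0.5547, 0.2078, 0.1026]
eef_rot: [0.996, 0.085, 0.004, -0.001]
contact_force: [-0.7, -1.1, 1.5]
opening: 0.006
```

apply_moves:
  series:
    - {"x": 0, "y": 0, "z": 0.0025, "wx": 0, "wy": 0, "wz": 0, "fingers": -1}

```text
clock: 3.4
tool_pos: [0.5546, 0.2078, 0.1006]
eef_rot: [0.996, 0.085, 0.004, -0.001]
contact_force: [-0.9, -0.4, 3.2]
opening: 0.009
```

apply_moves:
  series:
    - {"x": 0, "y": 0, "z": 0.0025, "wx": 0, "wy": 0, "wz": 0, "fingers": -1}

```text
clock: 3.52
tool_pos: [0.5547, 0.2078, 0.099]
eef_rot: [0.996, 0.085, 0.004, -0.001]
contact_force: [-2.3, -0.6, 12.6]
opening: 0.002
```

The left lid sank from 0.105 to 0.100 at 1.5–3 N and then stopped hard at 12.6 N, so it gives. I still have to tap the middle and right lids.

apply_moves:
  series:
    - {"x": 0, "y": 0, "z": -0.025, "wx": 0, "wy": 0, "wz": 0, "fingers": -1}
    - {"x": 0, "y": 0.015, "z": -0.04, "wx": 0, "wy": 0, "wz": 0, "fingers": -1}
    - {"x": -0.002, "y": 0.06, "z": 0, "wx": 0, "wy": 0, "wz": 0.003, "fingers": -1}
    - {"x": -0.002, "y": 0.06, "z": 0.02, "wx": 0, "wy": 0, "wz": 0.002, "fingers": -1}
    - {"x": 0, "y": 0.015, "z": 0.03, "wx": 0, "wy": 0, "wz": 0, "fingers": -1}
    - {"x": 0, "y": 0, "z": 0, "wx": 0, "wy": 0, "wz": 0, "fingers": -1}

```text
clock: 4.28
tool_pos: [0.5731, 0.0871, 0.1106]
eef_rot: [0.997, 0.078, 0.006, -0.002]
contact_force: [0.1, 0.7, 0.7]
opening: 0.006
```

```bash
python3 -c "
from h import *
to(H+.059*ex+[0,0,.108-.143])"
```

```text
t 4.28 tcp [0.5731 0.0871 0.1106] F [0.14 0.66 0.69] open 0.006 q [-0.23  0.8  -0.    1.83 -0.    0.5  -0.07]
units shift [-0.0022 -0.0013  0.0032] turn [-0.0007 -0.004  -0.0043]
```

apply_moves:
  series:
    - {"x": 0, "y": 0, "z": 0.003, "wx": 0, "wy": -0.003, "wz": -0.004, "fingers": -1}
    - {"x": 0, "y": 0, "z": 0.0025, "wx": 0, "wy": 0, "wz": 0, "fingers": -1}

```text
clock: 4.53
tool_pos: [0.5739, 0.0894, 0.1071]
eef_rot: [0.996, 0.086, 0.002, -0.002]
contact_force: [-0.3, 0.1, -0.1]
opening: 0.002
```

apply_moves:
  series:
    - {"x": 0, "y": 0, "z": 0.0025, "wx": 0, "wy": 0, "wz": 0, "fingers": -1}

```text
clock: 4.65
tool_pos: [0.5741, 0.0907, 0.1055]
eef_rot: [0.996, 0.086, 0.003, -0.002]
contact_force: [0.6, 0.7, -1.0]
opening: 0.007
```

apply_moves:
  series:
    - {"x": 0, "y": 0, "z": 0.0025, "wx": 0, "wy": 0, "wz": 0, "fingers": -1}

```text
clock: 4.78
tool_pos: [0.5742, 0.091, 0.104]
eef_rot: [0.996, 0.087, 0.003, -0.002]
contact_force: [-2.6, -2.4, 6.9]
opening: 0.004
```

The middle lid is stiff: 6.9 N at 0.104. Now the right one.

apply_moves:
  series:
    - {"x": 0, "y": 0, "z": -0.025, "wx": 0, "wy": 0, "wz": 0, "fingers": -1}
    - {"x": 0, "y": 0.015, "z": -0.04, "wx": 0, "wy": 0, "wz": 0, "fingers": -1}
    - {"x": -0.002, "y": 0.06, "z": 0, "wx": 0, "wy": 0, "wz": 0, "fingers": -1}
    - {"x": -0.002, "y": 0.06, "z": 0.02, "wx": 0, "wy": 0, "wz": 0, "fingers": -1}
    - {"x": 0, "y": 0.015, "z": 0.028, "wx": 0, "wy": 0, "wz": 0, "fingers": -1}
    - {"x": 0, "y": 0, "z": 0, "wx": 0, "wy": 0, "wz": 0, "fingers": -1}

```text
clock: 5.52
tool_pos: [0.5939, -0.0275, 0.1188]
eef_rot: [0.996, 0.09, 0.005, -0.003]
contact_force: [-0.8, 0.1, 0.4]
opening: 0.009
```

```bash
python3 -c "
from h import *
to(H-.12*ey+.059*ex+[0,0,.108-.143])"
```

```text
t 5.52 tcp [ 0.5939 -0.0275  0.1188] F [-0.76  0.09  0.42] open 0.009 q [-0.01  0.81 -0.04  1.77  0.04  0.55  0.12]
units shift [-0.0038  0.0031  0.0134] turn [-0.0014 -0.0032  0.0033]
```

apply_moves:
  series:
    - {"x": -0.003, "y": 0.003, "z": 0.012, "wx": -0.001, "wy": -0.003, "wz": 0.003, "fingers": -1}
    - {"x": 0, "y": 0, "z": 0.0025, "wx": 0, "wy": 0, "wz": 0, "fingers": -1}
    - {"x": 0, "y": 0, "z": 0.0025, "wx": 0, "wy": 0, "wz": 0, "fingers": -1}

```text
clock: 5.9
tool_pos: [0.5928, -0.0268, 0.106]
eef_rot: [0.996, 0.087, 0.001, -0.001]
contact_force: [0.0, 0.1, -0.3]
opening: 0.007
```

apply_moves:
  series:
    - {"x": 0, "y": 0, "z": 0.0025, "wx": 0, "wy": 0, "wz": 0, "fingers": -1}

```text
clock: 6.02
tool_pos: [0.5929, -0.0264, 0.1043]
eef_rot: [0.996, 0.087, 0.001, -0.001]
contact_force: [-2.2, -0.8, 5.6]
opening: 0.002
```

apply_moves:
  series:
    - {"x": 0, "y": 0, "z": 0.0025, "wx": 0, "wy": 0, "wz": 0, "fingers": -1}

```text
clock: 6.15
tool_pos: [0.5928, -0.0265, 0.1032]
eef_rot: [0.996, 0.087, 0.001, -0.001]
contact_force: [-3.9, -1.1, 11.0]
opening: 0.004
```

The right lid is stiff too (11 N at 0.103), so the left lid is the loose one. I go above its handle with the gripper open.

apply_moves:
  series:
    - {"x": 0, "y": 0, "z": -0.05, "wx": 0, "wy": 0, "wz": 0, "fingers": -1}
    - {"x": 0, "y": 0, "z": -0.06, "wx": 0, "wy": 0, "wz": 0, "fingers": 1}
    - {"x": -0.015, "y": -0.06, "z": 0, "wx": 0, "wy": 0, "wz": 0, "fingers": 1}
    - {"x": -0.015, "y": -0.06, "z": 0, "wx": 0, "wy": 0, "wz": 0, "fingers": 1}
    - {"x": -0.015, "y": -0.06, "z": 0, "wx": 0, "wy": 0, "wz": 0, "fingers": 1}
    - {"x": -0.015, "y": -0.06, "z": 0, "wx": 0, "wy": 0, "wz": 0, "fingers": 1}
    - {"x": -0.015, "y": -0.06, "z": 0, "wx": 0, "wy": 0, "wz": 0, "fingers": 1}
    - {"x": 0, "y": 0, "z": 0, "wx": 0, "wy": 0, "wz": 0, "fingers": 1}

```text
clock: 7.15
tool_pos: [0.4912, 0.2086, 0.1955]
eef_rot: [0.996, 0.088, 0.005, -0.003]
contact_force: [0.2, -0.5, -0.0]
opening: 0.776
```

```bash
python3 -c "
from h import *
to(H+.12*ey+[0,0,.126-.143])
p,d=snapshot('scene');cv2.imwrite('pics/b.png',cv2.resize(p[140:300,170:390,::-1],None,fx=3,fy=3,interpolation=2))"
```

```text
t 7.15 tcp [0.4912 0.2086 0.1955] F [ 0.22 -0.55 -0.01] open 0.776 q [-0.5   0.63  0.02  1.9  -0.02  0.6  -0.29]
units shift [-0.0015  0.0159  0.0868] turn [-0.0015 -0.0035  0.002 ]
```

View pics/b.png

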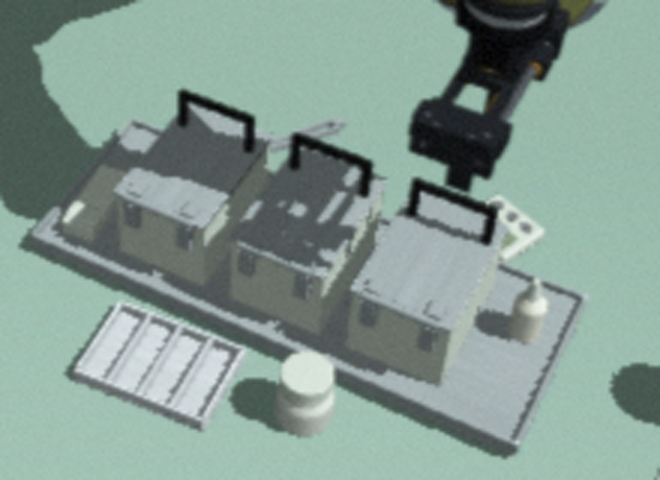

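In the scene view the left handle bar runs from about (415,185) to (495,207) in the crop. A finger sits above its middle at (458,180). I cross-check with a ray.

```bash
python3 -c "
from h import *
print(ray('scene',170+455/3-.5,140+196/3-.5,.145), H+.12*ey)"
```

```text
[0.49400324 0.19848571 0.145     ] [0.4929164  0.19629041 0.143     ]
```

apply_moves:
  series:
    - {"x": -0.0015, "y": 0.016, "z": 0.01, "wx": -0.0015, "wy": -0.0035, "wz": 0.002, "fingers": 1}
    - {"x": 0, "y": 0, "z": 0, "wx": 0, "wy": 0, "wz": 0, "fingers": 1}

```text
clock: 7.45
tool_pos: [0.4947, 0.1889, 0.187]
eef_rot: [0.997, 0.08, 0.0, 0.002]
contact_force: [-0.2, -0.4, -0.5]
opening: 0.997
```

apply_moves:
  series:
    - {"x": -0.002, "y": -0.008, "z": 0.026, "wx": 0, "wy": 0, "wz": 0.003, "fingers": 1}
    - {"x": 0, "y": 0, "z": 0.026, "wx": 0, "wy": 0, "wz": 0, "fingers": 1}
    - {"x": 0, "y": 0, "z": 0.023, "wx": 0, "wy": 0, "wz": 0, "fingers": 1}
    - {"x": 0, "y": 0, "z": 0, "wx": 0, "wy": 0, "wz": 0, "fingers": 1}

```text
clock: 7.95
tool_pos: [0.4954, 0.1885, 0.1254]
eef_rot: [0.998, 0.069, 0.001, 0.003]
contact_force: [-0.6, -0.2, 0.1]
opening: 0.999
```

```bash
python3 -c "
from h import *
to(H+.12*ey+[0,0,.125-.143])"
```

```text
t 7.95 tcp [0.4954 0.1885 0.1254] F [-0.62 -0.15  0.1 ] open 0.999 q [-0.47  0.74  0.02  1.96 -0.02  0.44 -0.29]
units shift [-0.0017 -0.01    0.0005] turn [ 0.002  -0.0005 -0.0096]
```

apply_moves:
  series:
    - {"x": -0.0017, "y": -0.01, "z": 0, "wx": 0.002, "wy": 0, "wz": -0.0096, "fingers": 1}
    - {"x": 0, "y": 0, "z": 0, "wx": 0, "wy": 0, "wz": 0, "fingers": 0}
    - {"x": 0, "y": 0, "z": 0, "wx": 0, "wy": 0, "wz": 0, "fingers": -1}
    - {"x": 0, "y": 0, "z": 0, "wx": 0, "wy": 0, "wz": 0, "fingers": -1}
    - {"x": 0, "y": 0, "z": 0, "wx": 0, "wy": 0, "wz": 0, "fingers": -1}
    - {"x": 0, "y": 0, "z": 0, "wx": 0, "wy": 0, "wz": 0, "fingers": -1}
    - {"x": 0, "y": 0, "z": 0, "wx": 0, "wy": 0, "wz": 0, "fingers": -1}
  force: 25

```text
clock: 8.82
tool_pos: [0.4947, 0.1963, 0.1278]
eef_rot: [0.996, 0.084, 0.003, -0.001]
contact_force: [0.3, -0.1, 0.4]
opening: 0.341
```

```bash
python3 -c "
from h import *
to(H+.12*ey+[0,0,.125-.143])"
```

```text
t 8.82 tcp [0.4947 0.1963 0.1278] F [ 0.26 -0.06  0.35] open 0.341 q [-0.47  0.74  0.01  1.96 -0.01  0.44 -0.28]
units shift [-0.0022 -0.0004  0.0035] turn [-0.0004 -0.0019  0.    ]
```

apply_moves:
  series:
    - {"x": -0.001, "y": 0, "z": 0.0045, "wx": 0, "wy": -0.002, "wz": 0, "fingers": -1}
    - {"x": 0, "y": 0, "z": 0, "wx": 0, "wy": 0, "wz": 0, "fingers": -1}
    - {"x": 0, "y": 0, "z": 0, "wx": 0, "wy": 0, "wz": 0, "fingers": -1}
    - {"x": 0, "y": 0, "z": 0, "wx": 0, "wy": 0, "wz": 0, "fingers": -1}
    - {"x": 0, "y": 0, "z": 0, "wx": 0, "wy": 0, "wz": 0, "fingers": -1}

```text
clock: 9.45
tool_pos: [0.4955, 0.1965, 0.1239]
eef_rot: [0.996, 0.084, 0.001, -0.001]
contact_force: [1.8, 0.1, -0.3]
opening: 0.099
```

apply_moves:
  series:
    - {"x": 0, "y": 0, "z": 0, "wx": 0, "wy": 0, "wz": 0, "fingers": -1}
    - {"x": 0, "y": 0, "z": 0, "wx": 0, "wy": 0, "wz": 0, "fingers": -1}

```text
clock: 9.7
tool_pos: [0.4954, 0.1965, 0.1239]
eef_rot: [0.996, 0.084, 0.001, -0.001]
contact_force: [0.3, -0.7, -0.9]
opening: 0.097
```

The bar is held: the fingers stopped at about 8.5 mm. Now I lift along the hinge arc.

apply_moves:
  series:
    - {"x": 0.0044, "y": 0, "z": -0.0108, "wx": 0, "wy": 0, "wz": 0, "fingers": -1}
    - {"x": 0.0052, "y": 0, "z": -0.0104, "wx": 0, "wy": 0, "wz": 0, "fingers": -1}
    - {"x": 0.0061, "y": 0, "z": -0.0099, "wx": 0, "wy": 0, "wz": 0, "fingers": -1}
    - {"x": 0.0068, "y": 0, "z": -0.0094, "wx": 0, "wy": 0, "wz": 0, "fingers": -1}

```text
clock: 10.2
tool_pos: [0.5148, 0.1997, 0.1575]
eef_rot: [0.996, 0.084, 0.001, -0.001]
contact_force: [5.0, 1.0, -9.3]
opening: 0.098
```

```bash
cat >> h.py <<'E'
def arc(th):
    s=get_state();p=np.array(s["tool_pos"])+.019*R.from_quat(s["eef_rot"]).apply([0,0,-1])
    hi=H+.12*ey+.109*ex;hi[2]=.1035
    d=p-hi;a=np.arctan2(d[2],-d@ex);print("now theta",a-.3477,"rad",np.hypot(d[2],d@ex),"lat",d@ey)
    f=.3477+th;g=hi+.116*(-np.cos(f)*ex+np.sin(f)*ez)
    to(g+.019*R.from_quat(s["eef_rot"]).apply([0,0,1]))
E
python3 -c "
from h import *
arc(.9)"
```

```text
now theta 0.35104842410914516 rad 0.11353015508670845 lat -0.00036041453263122887
t 10.2 tcp [0.5148 0.1997 0.1575] F [ 5.04  0.99 -9.25] open 0.098 q [-0.46  0.71  0.01  1.87 -0.01  0.56 -0.27]
units shift [ 0.0627 -0.0005 -0.046 ] turn [-0.0004 -0.0009  0.    ]
```

apply_moves:
  series:
    - {"x": 0.0078, "y": 0, "z": -0.0086, "wx": 0, "wy": 0, "wz": 0, "fingers": -1}
    - {"x": 0.0085, "y": 0, "z": -0.0079, "wx": 0, "wy": 0, "wz": 0, "fingers": -1}
    - {"x": 0.0091, "y": 0, "z": -0.0072, "wx": 0, "wy": 0, "wz": 0, "fingers": -1}
    - {"x": 0.0096, "y": 0, "z": -0.0065, "wx": 0, "wy": 0, "wz": 0, "fingers": -1}

```text
clock: 10.7
tool_pos: [0.544, 0.2045, 0.1818]
eef_rot: [0.996, 0.085, 0.001, -0.001]
contact_force: [5.0, 2.3, -15.5]
opening: 0.095
```

```bash
python3 -c "
from h import *
arc(1.0)"
```

```text
now theta 0.6908415335649841 rad 0.11289606986838088 lat -0.0005426058088904226
t 10.7 tcp [0.544  0.2045 0.1818] F [  5.04   2.26 -15.51] open 0.095 q [-0.45  0.7   0.01  1.77 -0.01  0.67 -0.26]
units shift [ 0.0396 -0.0007 -0.0197] turn [-0.0003 -0.0006  0.0001]
```

apply_moves:
  series:
    - {"x": 0.0101, "y": 0, "z": -0.005, "wx": 0, "wy": 0, "wz": 0, "fingers": -1}
    - {"x": 0.0106, "y": 0, "z": -0.0042, "wx": 0, "wy": 0, "wz": 0, "fingers": -1}
    - {"x": 0.011, "y": 0, "z": -0.003, "wx": 0, "wy": 0, "wz": 0, "fingers": -1}
    - {"x": 0.0, "y": 0, "z": 0, "wx": 0, "wy": 0, "wz": 0, "fingers": -1}

```text
clock: 11.2
tool_pos: [0.5662, 0.2082, 0.1911]
eef_rot: [0.996, 0.085, -0.004, 0.0]
contact_force: [0.7, 0.6, -8.2]
opening: 0.088
```

```bash
python3 -c "
from h import *
arc(1.0)
p,d=snapshot('scene');cv2.imwrite('pics/c.png',cv2.resize(p[120:300,170:410,::-1],None,fx=3,fy=3,interpolation=2))"
```

```text
now theta 0.9091338324799311 rad 0.11206010522135554 lat -0.0005409940885763894
t 11.2 tcp [0.5662 0.2082 0.1911] F [ 0.73  0.56 -8.23] open 0.088 q [-0.43  0.72  0.01  1.68 -0.02  0.75 -0.24]
units shift [ 0.0111 -0.0007 -0.0083] turn [0.     0.0028 0.0003]
```

View pics/c.png

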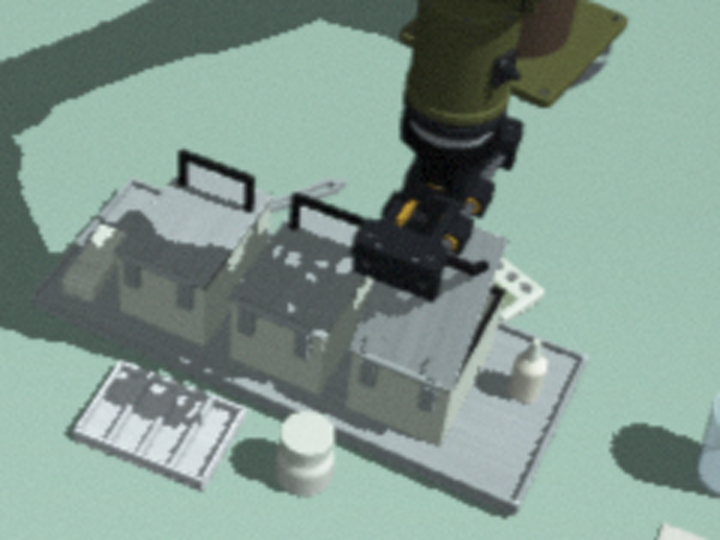

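The left lid is open, its bar end showing at (480,268) by the fingers. The other two lids are closed and the bystanders are in place. I go a little further for margin and hold.

apply_moves:
  series:
    - {"x": 0.006, "y": 0, "z": -0.001, "wx": 0, "wy": 0, "wz": 0, "fingers": -1}
    - {"x": 0.006, "y": 0, "z": -0.001, "wx": 0, "wy": 0, "wz": 0, "fingers": -1}
    - {"x": 0, "y": 0, "z": 0, "wx": 0, "wy": 0, "wz": 0, "fingers": -1}
    - {"x": 0, "y": 0, "z": 0, "wx": 0, "wy": 0, "wz": 0, "fingers": -1}
    - {"x": 0, "y": 0, "z": 0, "wx": 0, "wy": 0, "wz": 0, "fingers": -1}
    - {"x": 0, "y": 0, "z": 0, "wx": 0, "wy": 0, "wz": 0, "fingers": -1}
  force: 30

```text
clock: 12.0
tool_pos: [0.5744, 0.2096, 0.1932]
eef_rot: [0.996, 0.085, -0.006, 0.001]
contact_force: [-0.9, 0.4, -2.3]
opening: 0.079
```

```bash
python3 -c "
from h import *
arc(1.0)
c=camera_model('scene');K=c['camera_matrix'];T=np.array(c['world_from_camera'])
p,d=snapshot('scene');cv2.imwrite('pics/d.png',cv2.resize(p[120:300,170:410,::-1],None,fx=3,fy=3,interpolation=2))
# lid plane from depth: points in station frame inside the left lid area
v,u=np.mgrid[0:384,0:512];z=d
P=np.stack([(u-K[0][2])/K[0][0]*z,-(v-K[1][2])/K[1][1]*z,-z],-1)@T[:3,:3].T+T[:3,3]
hi=H+.12*ey+.109*ex;X=(P-hi)@ex;Y=(P-hi)@ey;Z=P[...,2]
m=(z>0)&(abs(Y)<.04)&(X>-.1)&(X<.01)&(Z>.112)&(Z<.165)&(p.max(2)>70)
a=np.polyfit(Z[m],X[m],1);print(m.sum(),'lid angle',np.arctan2(1,-a[0]),'resid',np.std(X[m]-np.polyval(a,Z[m])))
"
```

```text
now theta 0.9865358497579152 rad 0.11179904747949533 lat -0.0005783231751050439
t 12.0 tcp [0.5744 0.2096 0.1932] F [-0.88  0.4  -2.27] open 0.079 q [-0.43  0.73  0.01  1.65 -0.02  0.78 -0.24]
units shift [ 0.0006 -0.0007 -0.0056] turn [0.0001 0.0036 0.0004]
675 lid angle 0.9396005606735527 resid 0.0027771845513868076
```

View pics/d.png

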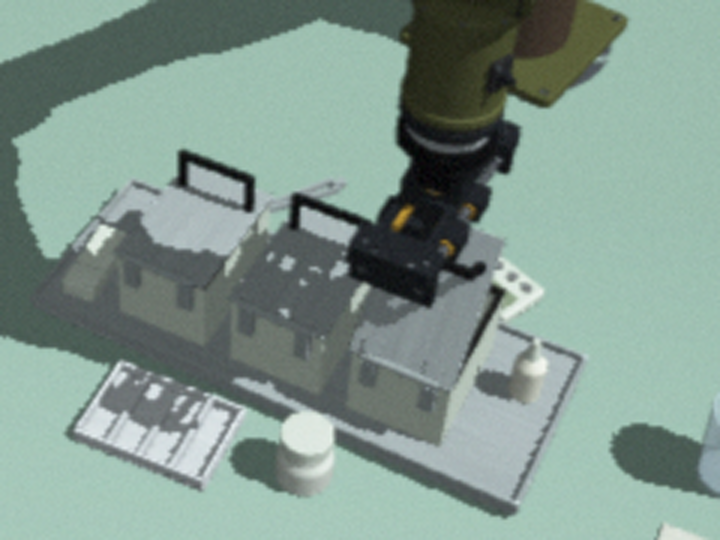

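Depth puts the lid at about 0.94 rad and the arm geometry at 0.99. The opening fell slightly, so I hold for a second to check that the grip is stable.

apply_moves:
  series:
    - {"x": 0, "y": 0, "z": 0, "wx": 0, "wy": 0, "wz": 0, "fingers": -1}
    - {"x": 0, "y": 0, "z": 0, "wx": 0, "wy": 0, "wz": 0, "fingers": -1}
    - {"x": 0, "y": 0, "z": 0, "wx": 0, "wy": 0, "wz": 0, "fingers": -1}
    - {"x": 0, "y": 0, "z": 0, "wx": 0, "wy": 0, "wz": 0, "fingers": -1}
    - {"x": 0, "y": 0, "z": 0, "wx": 0, "wy": 0, "wz": 0, "fingers": -1}
    - {"x": 0, "y": 0, "z": 0, "wx": 0, "wy": 0, "wz": 0, "fingers": -1}
    - {"x": 0, "y": 0, "z": 0, "wx": 0, "wy": 0, "wz": 0, "fingers": -1}
    - {"x": 0, "y": 0, "z": 0, "wx": 0, "wy": 0, "wz": 0, "fingers": -1}

```text
clock: 13.05
tool_pos: [0.5744, 0.2097, 0.1932]
eef_rot: [0.996, 0.085, -0.006, 0.001]
contact_force: [-1.0, 0.2, -3.0]
opening: 0.085
```

apply_moves:
  series:
    - {"x": 0, "y": 0, "z": 0, "wx": 0, "wy": 0, "wz": 0, "fingers": -1}
    - {"x": 0, "y": 0, "z": 0, "wx": 0, "wy": 0, "wz": 0, "fingers": -1}
    - {"x": 0, "y": 0, "z": 0, "wx": 0, "wy": 0, "wz": 0, "fingers": -1}
    - {"x": 0, "y": 0, "z": 0, "wx": 0, "wy": 0, "wz": 0, "fingers": -1}
    - {"x": 0, "y": 0, "z": 0, "wx": 0, "wy": 0, "wz": 0, "fingers": -1}
    - {"x": 0, "y": 0, "z": 0, "wx": 0, "wy": 0, "wz": 0, "fingers": -1}
    - {"x": 0, "y": 0, "z": 0, "wx": 0, "wy": 0, "wz": 0, "fingers": -1}
    - {"x": 0, "y": 0, "z": 0, "wx": 0, "wy": 0, "wz": 0, "fingers": -1}

```text
clock: 14.05
tool_pos: [0.5744, 0.2096, 0.1932]
eef_rot: [0.996, 0.085, -0.006, 0.001]
contact_force: [-0.7, 0.6, -2.3]
opening: 0.082
```

It is stable: pose, force and opening are constant. Handing in.

```bash
python3 -c "
from plant import *
print(finish_job())"
```

```text
the job is handed in; nothing more can be done
None
```

The left lid is the one that has not caught. I handed the job in at about 14 s with that lid held open in the fingers; no verdict was reported.

- **Taps, left to right:**
  - The left lid sank about 5 mm at 1.5–3 N, then stopped hard at 12.6 N.
  - The middle lid was stiff, 6.9 N at about 1 mm.
  - The right lid was stiff, 11 N at about 2 mm.
- **Lift:** I gripped the left handle at 30 N and raised it along the hinge arc.
- **Last checks:**
  - The opening angle read 0.94 rad from depth and 0.99 rad from the arm geometry. They differ by 0.05 rad, but both are well above 0.75.
  - Over a 2 s hold the pose did not move, and the grip opening and the force (about 2–3 N) stayed constant within noise.
  - In the last picture the other two lids were closed and the bystanders in view were where they started. The beaker, timer and mouse were hidden or outside that crop.
- **Disagreement:** the finger opening read about 7–8.5 mm on a 10 mm bar. I took this as pad give or sensor offset, since nothing slipped.

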